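# Set and lock the slotted stop of the length gauge

## Task

Set the length gauge on the goods-in bench: the setting bar lying against the fixed anvil marks the length, so slide the slotted stop along until its upright lightly touches the end of that bar, without ramming it. Then swing the clamping lever clockwise (seen from above) until it locks the stop hand-tight, feeling for the resistance and not forcing it further, and let go. Leave the bar where it lies and the other things on the bench alone.

Things in the scene. Friction and masses are not known exactly. Their poses are not given: they have to be found in the camera images.
- gauge: The length gauge's flat dark steel rail, 415 x 70 x 18 mm, screwed to the bench. Origin on its underside, on its centre line, 240 mm from its right end. y runs along the rail (the way the stop slides, +y to the anvil at the left end), x across it (-x: the edge nearest the robot, with an engraved rule), z up. Rail top 18 mm above the bench.
- stop: Sliding stop: bare aluminium slotted angle bracket. Foot 54 (x) x 197 (y) x 8 mm on the rail, with a 10 mm slot for two bolts; at its +y end an upright 44 mm wide (x), 10 mm thick (y), top 78 mm above the rail. It only slides along the rail's y; loose, it takes about 3.5 N. Origin on the rail's top, mid-width, in the plane of the upright's working (+y) face; axes as the gauge's.
- stop_top (a point): Middle of the top edge of the stop's upright (78 mm above the rail, half way through its 10 mm thickness). The upright's two side edges, 44 mm apart across the rail, are free from 8 mm above the rail to the top and can be gripped from above.
- stop_face (a point): Point in the middle of the stop's working face, 15 mm above the rail (level with the setting bar's axis). Axes as the gauge's.
- setting_bar: The setting bar that marks the length: loose plain steel square bar 30 x 30 x 80 mm, about 0.5 kg, lying along the rail on its top, its +y end against the anvil; its top is 48 mm above the bench. Origin under its middle, y along the bar. (A 50 mm bar on the bench beside the rail is not this one.)
- bar_face (a point): Middle of the setting bar's end face (-y end) that the stop must touch, 15 mm above the rail. Axes as the bar's (y points into the bar, along the rail).
- anvil_face (a point): Middle of the working (-y) face of the fixed steel anvil bolted on the rail, 15 mm above the rail; the bar's other end rests against this face. The anvil is 50 mm wide and 55 mm high above the rail. Axes as the gauge's.
- lever_axis (a point): Point on the vertical turning axis of the black clamping lever, at the grip's height; it is the bolt through the slot, on the rail's centre line (as is anvil_face), 85 mm to the -y side of the gauge's origin. The hub is 26 mm across. The arm sticks out above foot plate and rail and tightens clockwise seen from above, through free air over and beside the rail's right half.
- lever_grip (a point): Middle of the lever's round grip, 60 mm out from the axis, about 75 mm above the bench, 15 mm thick; x points out along the lever. Loose swing takes some 2 N here; the nut bites somewhere after 0.5 to 1.5 rad, unseen, each time elsewhere; then the push rises about 1 N per 0.02 rad. Hand-tight: 12 to 16 N, read at rest, square to the lever; below 10 not locked, above 18 over-tightened. It stays.
- washer: The steel washer, 29 mm across, under the lever's hub on the clamping bolt; it turns with the lever and, with it, sinks by up to 8 mm as the lever is swung, until it sits on the stop's foot plate. Its pressing force on the stop is the clamping force: about 90 N when hand-tight. Origin at the middle of its underside.
- spare_bar: Bystander: plain steel square bar 30 x 30 x 50 mm, shorter than the setting bar, lying on the bench beside the rail's far edge. Origin under its middle.
- fitting: Bystander: brass hose fitting 28 mm across, 24 mm high, standing beside the rail's far edge. Origin under it.
- filter_a: Bystander: metal filter element, 80 mm across, 105 mm high, standing upright. Origin under it.
- sleeve_a: Bystander: dark cylinder sleeve, 62 mm across, 75 mm high, standing beyond the rail. Origin under it.
- sleeve_b: Bystander: a second cylinder sleeve like it. Origin under it.
- spanner: Bystander: open-ended spanner, 170 mm, lying flat beyond the rail. Origin under its middle.
- carton: Bystander: small carton 90 x 120 x 60 mm. Origin under it.
- clipboard: Bystander: clipboard 230 x 320 x 4 mm with a clip 13 mm high, lying flat. Origin under it.
Mind the look-alikes: they are no part of the job. What is shaped like the setting_bar but yellow is not meant.

How it is judged:
By the outcome, as a careful person would: the job done as asked, in the order asked, and still so for the second after the job is handed in, with the robot touching nothing.
It also fails if it takes over 64 s, if anything falls off the work surface, if the arm or the gripper's body presses on something with over 40 N, if the wrist force passes 120 N, or if a joint passes its speed limit or range.

## Robot

A 6-joint arm with a two-finger parallel gripper is mounted at the origin on the work surface. World frame = base frame: x ahead of the robot, y to its left, z up, the work surface at z = 0. Lengths are in m, angles in rad, forces in N, time in s.
With the tool pointing down it reaches from about 0.35 to 0.725 m from the base axis. Payload 4.3 kg.
Tool frame: the origin (TCP) lies on the centre line of the jaws, within the pads' length; the fingertips stand ahead of it and the grasp point (between the pads) is the TCP (bot.tips_ahead is the z of the fingertips in the tool frame, in m); z points along the fingers, y is the direction in which the jaws open and shut (so a half turn about z gives the same grasp; the last joint's range is limited). The gripper opens to 85 mm and grips with 20 to 120 N. Pads are 22 mm wide; open, the fingers measure 114 mm over their backs; the gripper's body (76 mm by 85 mm) begins 54 mm behind the grasp point. The pads swing forward as they close: fully open they stand 13 mm farther back than shut.
Start: joints at [1.217, 0.377, 0.081, 1.274, 0, 1.46], TCP at [0.139, 0.558, 0.25] pointing down, gripper open.
Joint ranges: [-2.72, 2.72], [-0.84, 1.66], [-1.02, 1.22], [-1.77, 2.12], [-1.37, 1.28], [-3.14, 3.14]. Speed limits (rad/s): [2.57, 2.57, 3.14, 3.14, 3.14, 3.14].

## Interface

Orientations are given as a rotation vector (axis times angle).
In Python, from plant import bot gives the robot as it stands.
- The arm moves only by the shell command python3 -m inch 'ROWS' [FORCE]. ROWS is JSON, a list of rows, each a list of 3 entries, a list of its own where there are three numbers: the opening, from 0 (shut) to 1 (fully open), then the shift along the world's x, y, z in m, then the turn about the world's z in rad. A call has 1 to 5 rows; each row is the pose to reach, as a shift and turn from the pose commanded when the call began; what a row does not reach only later rows make up. A row lasts 1/8 s, in which the tool goes at most 62.5 mm and 10.7 degrees, less where a joint would pass 70% of its speed; a pose out of reach is approached as far as the arm can. A call with a gripper value outside its range is refused whole. The fingers move at their own pace and stop on an object; FORCE is the grip in N (left out, the last holds). Time passes only in rows, so rows that repeat a pose let the fingers close. It gives the time, the measured TCP pose, the force and the opening at its end, in the units of the state.
- bot.get_obs(): the state, without advancing time (a new reading comes with each control period).
- bot.capture(name): name is "side" or "top"; returns the picture (400x640x3 uint8, red, green, blue); there is no depth.
- bot.camera_info(name): a dict with "mtx" (3x3 intrinsics, pixels), "xyz" and "orientation" of the camera in the world. Camera axes: x right, y down, z forward; pixel columns grow to the right and rows downward; lengths in m; the calibration is good to about 2 mm. A picture is of the moment at which its call begins. camera_info takes no time and is no camera call.
- bot.hand_in(): hands the job in, once; it reports no verdict.
The state is a dict: "t": time; "joint_pos": joint angles; "joint_velocities": joint speeds; "joint_torque": joint torques, N m; "position": TCP position; "eef_rot": TCP orientation; "ft_force": force on the tool from outside, world axes, zero at the start; "torque": the same for the moment, N m; "width": finger opening in m.
Only numpy, scipy, OpenCV 4.12 (cv2) and the standard library are available. Lean on these libraries where they do the work, as an engineer would, in place of code of your own. Each camera call takes 0.05 s, during which the arm holds its last target.

## Working session

There is one attempt and no reset: what is moved stays moved. The work goes in short steps, Python scripts to look and compute and a shell command to move; the robot and the scene stay as the last step left them, time stands still between calls to the robot, and variables do not carry over. Pictures are saved under pics/ and viewed, and the job is handed in when it is done.

```bash
ls; mkdir -p pics; python3 - <<'E'
from plant import bot
import cv2
print(bot.get_obs(), bot.tips_ahead)
for n in("side","top"):
    im=bot.capture(n); cv2.imwrite(f"pics/{n}0.png",im[:,:,::-1]); print(bot.camera_info(n))
E
```

```text
pics
{'t': 0.0, 'joint_pos': array([1.21666091e+00, 3.78044853e-01, 7.96610394e-02, 1.27439539e+00,
       3.37874335e-05, 1.46051084e+00]), 'joint_velocities': array([ 0.00035617,  0.00050199,  0.0009033 ,  0.00028775, -0.00114242,
       -0.00134176]), 'joint_torque': array([-1.46329080e-04, -4.63603699e+01,  2.69876003e+01,  2.05147761e-02,
       -2.29749603e-04, -1.01507240e-05]), 'position': array([0.13859589, 0.55743023, 0.24938484]), 'eef_rot': array([-3.82030623e-01, -3.11778357e+00,  3.01841709e-03]), 'ft_force': array([-0.08133228,  0.12664917, -0.40731841]), 'torque': array([-0.00880894,  0.0560579 ,  0.03961762]), 'width': 0.08568636895776842} 0.019
{'mtx': array([[486.67107206,   0.        , 314.34620716],
       [  0.        , 486.67107206, 195.49314652],
       [  0.        ,   0.        ,   1.        ]]), 'xyz': array([0.51532724, 1.10101206, 0.95641896]), 'orientation': array([-0.09469611,  2.81994694, -1.35899552])}
{'mtx': array([[383.89505659,   0.        , 321.40609695],
       [  0.        , 383.89505659, 201.85239419],
       [  0.        ,   0.        ,   1.        ]]), 'xyz': array([ 3.79091236e-01, -5.27114550e-04,  1.09507881e+00]), 'orientation': array([-2.11204345,  2.15209164, -0.15888093])}
```

View pics/side0.png

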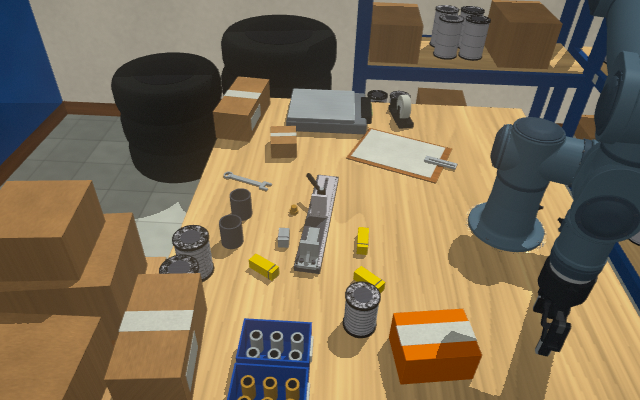

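View pics/top0.png

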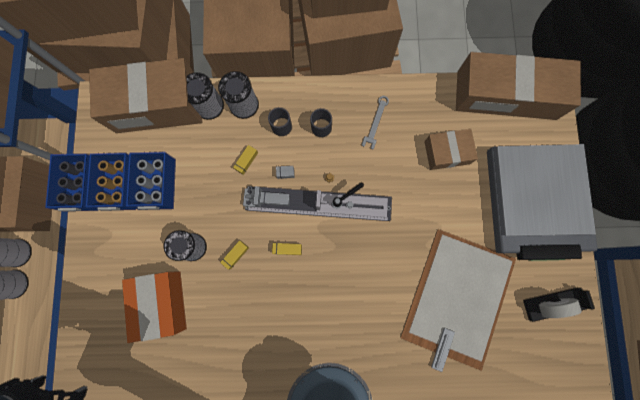

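```bash
python3 - <<'E'
import cv2,numpy as np
a=cv2.imread("pics/top0.png")[165:235,230:405]; cv2.imwrite("pics/topz.png",cv2.resize(a,None,fx=4.5,fy=4.5,interpolation=cv2.INTER_CUBIC))
a=cv2.imread("pics/side0.png")[165:280,270:350]; cv2.imwrite("pics/sidez.png",cv2.resize(a,None,fx=5,fy=5,interpolation=cv2.INTER_CUBIC))
E
```

```text
(no output)
```

View pics/topz.png

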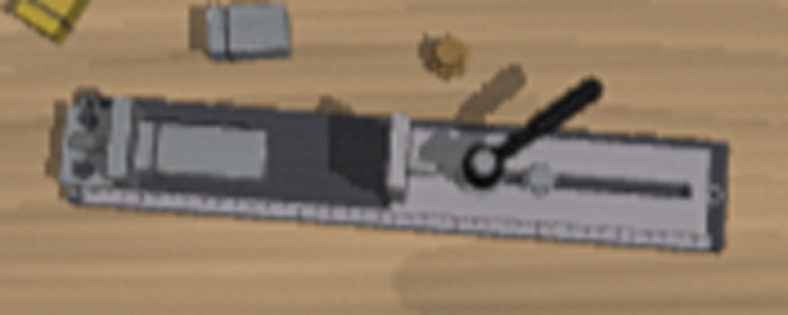

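View pics/sidez.png

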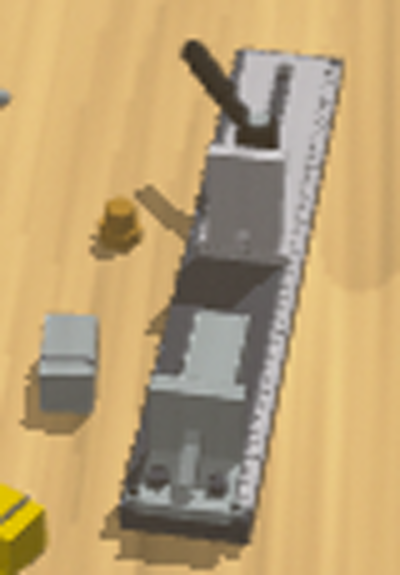

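```bash
cat > h.py <<'E'
import numpy as np,cv2
from scipy.spatial.transform import Rotation as R
from plant import bot
CI={n:bot.camera_info(n) for n in("side","top")}
def proj(n,P):
    c=CI[n];q=(np.atleast_2d(P)-c["xyz"])@R.from_rotvec(c["orientation"]).as_matrix()
    q=q@c["mtx"].T; return q[:,:2]/q[:,2:]
def ray(n,uv,z):
    c=CI[n];d=R.from_rotvec(c["orientation"]).as_matrix()@np.linalg.solve(c["mtx"],[uv[0],uv[1],1]);o=c["xyz"]
    return o+d*(z-o[2])/d[2]
E
python3 - <<'E'
from h import *
from scipy.optimize import least_squares
T=lambda u,v:(230+u/4.5-.4,165+v/4.5-.4)
S=lambda u,v:(270+u/5-.4,165+v/5-.4)
obs=[("top",(35,-240,18),T(728,145)),("top",(-35,-240,18),T(720,249)),("top",(35,175,18),T(72,98)),("top",(-35,175,18),T(72,200)),
("side",(35,-240,18),S(245,50)),("side",(-35,-240,18),S(343,60)),("side",(-35,175,18),S(250,528)),("side",(35,175,18),S(128,508))]
def W(p,q): 
    c,s=np.cos(p[2]),np.sin(p[2]); q=np.array(q)/1000
    return np.array([p[0]+c*q[0]-s*q[1],p[1]+s*q[0]+c*q[1],q[2]])
def f(p,sel=None): return np.concatenate([proj(n,W(p,q))[0]-o for n,q,o in obs if sel in(None,n)])
for sel in(None,"top","side"):
    r=least_squares(f,[.5,0,0],args=(sel,));print(sel,r.x,r.fun.round(1))
p=least_squares(f,[.5,0,0]).x
def inv(P): 
    c,s=np.cos(p[2]),np.sin(p[2]);d=np.array(P)[:2]-p[:2];return np.array([c*d[0]+s*d[1],-s*d[0]+c*d[1]])*1e3
print("lever axis",W(p,(0,-85,75)))
for nm,n,uv,z in [("bar -y top far","top",T(267,130),.048),("bar -y top near","top",T(265,180),.048),("stop top +y far","top",T(391,114),.096),("stop top +y near","top",T(389,200),.096),("stop top -y far","top",T(407,116),.096),
 ("hub","top",T(484,163),.07),("grip end","top",T(596,88),.075),("s grip end","side",S(190,48),.075),("s bar -y near","side",S(250,315),.048),("s bar -y far","side",S(195,310),.048),("s stop +y far top","side",S(208,153),.096),("s stop +y near top","side",S(286,158),.096),("anvil top -y far","top",T(130,98),.073),("anvil top -y near","top",T(128,178),.073)]:
    P=ray(n,uv,z);print(nm,P.round(4),inv(P).round(1))
np.save("p.npy",p)
E
```

```text
None [ 0.55285012  0.05437078 -0.09431056] [-0.1 -0.3  0.5  1.1  0.8 -0.4 -1.9  1.1 -1.3 -0.5  0.3 -0.3  0.7 -0.7
 -1.4 -0. ]
top [ 0.55393064  0.05382688 -0.09319587] [ 0.  -0.7  0.7  0.6  1.  -0.7 -1.7  0.7]
side [ 0.55166775  0.05560916 -0.09677919] [-0.8 -0.2  0.9  0.   1.  -0.3 -1.1  0.3]
lever axis [ 0.5448456  -0.03025149  0.075     ]
bar -y top far [0.5743 0.1003 0.048 ] [17.  47.7]
bar -y top near [0.5431 0.1016 0.048 ] [-14.2  46.1]
stop top +y far [0.5734 0.0225 0.096 ] [ 23.5 -29.8]
stop top +y near [0.5223 0.0245 0.096 ] [-27.6 -32.6]
stop top -y far [0.572  0.0131 0.096 ] [ 23.  -39.3]
hub [ 0.5474 -0.0323  0.07  ] [  2.7 -86.8]
grip end [ 0.5909 -0.1006  0.075 ] [  52.5 -150.7]
s grip end [ 0.5918 -0.1066  0.075 ] [  53.9 -156.6]
s bar -y near [0.5436 0.1037 0.048 ] [-13.8  48.2]
s bar -y far [0.5742 0.102  0.048 ] [16.8 49.4]
s stop +y far top [0.5727 0.0222 0.096 ] [ 22.8 -30.2]
s stop +y near top [0.5284 0.0231 0.096 ] [-21.4 -33.4]
anvil top -y far [0.591  0.1807 0.073 ] [ 26.  129.4]
anvil top -y near [0.542  0.1815 0.073 ] [-22.8 125.6]
```

```bash
cat >> h.py <<'E'
p=np.load("p.npy")
def W(q,p=p):
    c,s=np.cos(p[2]),np.sin(p[2]); q=np.array(q)/1000
    return np.array([p[0]+c*q[0]-s*q[1],p[1]+s*q[0]+c*q[1],q[2]])
def G(P,p=p):
    c,s=np.cos(p[2]),np.sin(p[2]);d=np.array(P)[:2]-p[:2];return np.array([c*d[0]+s*d[1],-s*d[0]+c*d[1],P[2]])*1e3
def ty(o): 
    M=R.from_rotvec(o["eef_rot"]).as_matrix(); return np.arctan2(M[1,1],M[0,1]),M
E
python3 - <<'E'
from h import *
o=bot.get_obs();a,M=ty(o);print(M.round(3),a)
t=W((0,-36.5,96));print(t,t-o["position"]);d=(p[2]-a+np.pi/2)%np.pi-np.pi/2;print("turn",d)
E
```

```text
[[-0.97   0.241 -0.001]
 [ 0.241  0.97  -0.002]
 [ 0.    -0.002 -1.   ]] 1.3270153411105774
[0.54941288 0.01803298 0.096     ] [ 0.41081345 -0.53943345 -0.15344657]
turn -1.4213259016602418
```

```bash
python3 -m inch '[[1,[0.06,-0.08,0],-0.18],[1,[0.1,-0.13,0],-0.36],[1,[0.14,-0.18,0],-0.54],[1,[0.18,-0.23,0],-0.72],[1,[0.21,-0.275,0],-0.9]]'; python3 -m inch '[[1,[0.035,-0.045,0],-0.1],[1,[0.07,-0.09,0],-0.2],[1,[0.105,-0.135,0],-0.3],[1,[0.14,-0.18,0],-0.42],[1,[0.17,-0.22,0],-0.52]]';python3 -m inch '[[1,[0.03,-0.043,-0.04],0],[1,[0.03,-0.043,-0.04],0],[1,[0.03,-0.043,-0.04],0]]'
python3 - <<'E'
from h import *
o=bot.get_obs();a,M=ty(o)
t=W((0,-36.5,96));print(o["t"],o["position"],t-o["position"],p[2]-a,o["ft_force"],o["joint_pos"])
E
```

```text
t: 0.72
position: [0.33, 0.3085, 0.25]
eef_rot: [1.708, 2.637, -0.0]
ft_force: [1.4, 1.0, 0.4]
width: 0.0856
t: 1.35
position: [0.4999, 0.0884, 0.2499]
eef_rot: [-2.327, -2.11, 0.001]
ft_force: [0.0, 0.2, 0.4]
width: 0.0855
t: 1.72
position: [0.5284, 0.0473, 0.2098]
eef_rot: [-2.321, -2.114, 0.002]
ft_force: [-0.3, 1.0, 1.2]
width: 0.0852
1.725 [0.52839032 0.04733831 0.20981324] [ 0.02102256 -0.02930533 -0.11381324] -0.0008454414801779692 [-0.31079041  1.01737201  1.237144  ] [-3.05167604e-02  3.03755947e-01 -1.29894148e-01  1.13917294e+00
  4.74904586e-04  1.63374456e+00]
```

```bash
python3 -m inch '[[1,[0.021,-0.0293,-0.06],0],[1,[0.021,-0.0293,-0.06],0],[1,[0.021,-0.0293,-0.06],0]]'
python3 - <<'E'
from h import *
o=bot.get_obs();a,M=ty(o)
print(G(o["position"]),p[2]-a,o["ft_force"])
A=bot.capture("top")[165:235,230:405];B=bot.capture("side")[140:260,250:400]
cv2.imwrite("pics/t1.png",cv2.resize(A[:,:,::-1],None,fx=4.5,fy=4.5,interpolation=2));cv2.imwrite("pics/s1.png",cv2.resize(B[:,:,::-1],None,fx=4.5,fy=4.5,interpolation=2))
E
```

```text
t: 2.1
position: [0.5496, 0.019, 0.151]
eef_rot: [-2.321, -2.117, 0.0]
ft_force: [-0.3, 1.3, 0.2]
width: 0.0855
[ 7.32285886e-02 -3.55060472e+01  1.50958979e+02] -0.0024289992257159193 [-0.32804334  1.26324701  0.19247065]
```

View pics/s1.png

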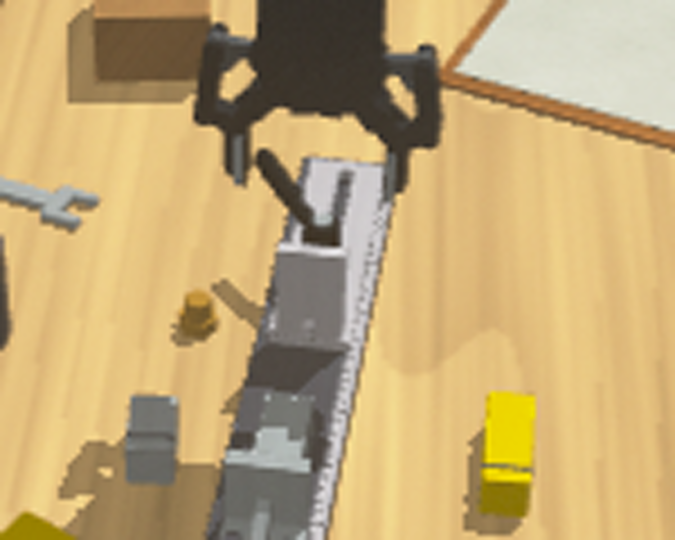

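View pics/t1.png

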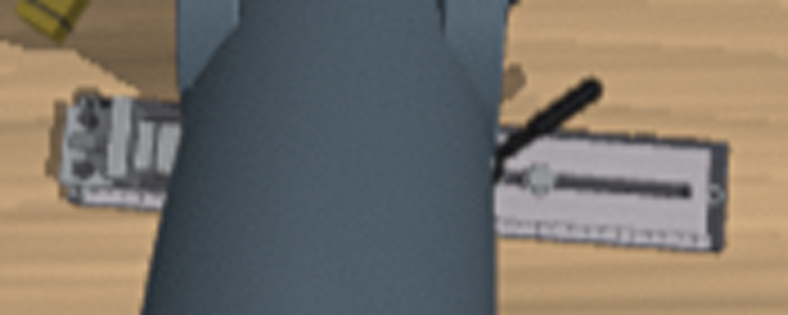

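```bash
python3 -m inch '[[1,[0,-0.001,-0.03],0],[1,[0,-0.001,-0.055],0],[1,[0,-0.001,-0.069],0],[1,[0,-0.001,-0.069],0]]'; python3 -m inch '[[0.5,[0,0,0],0],[0.4,[0,0,0],0],[0.4,[0,0,0],0],[0.4,[0,0,0],0],[0.4,[0,0,0],0]]' 25
python3 - <<'E'
from h import *
o=bot.get_obs();a,M=ty(o)
print(G(o["position"]),p[2]-a,o["ft_force"],o["width"],o["torque"])
E
```

```text
t: 2.7
position: [0.5498, 0.0174, 0.0815]
eef_rot: [-2.321, -2.116, 0.0]
ft_force: [0.6, 0.4, 0.5]
width: 0.0853
t: 3.32
position: [0.5513, 0.0169, 0.0825]
eef_rot: [2.321, 2.114, 0.003]
ft_force: [-0.7, 0.4, 5.6]
width: 0.0437
[  1.95784908 -37.49041703  82.48676164] -0.0011974706562255244 [-0.65580587  0.43377927  5.57296087] 0.04367187077140855 [ 0.02188531  0.02638782 -0.00396985]
```

```bash
python3 -m inch '[[0.3,[0.0005,0.005,0],0],[0.3,[0.0015,0.0155,0],0],[0.3,[0.0025,0.026,0],0],[0.3,[0.0034,0.036,0],0],[0.3,[0.0038,0.04,0],0]]' 25
python3 - <<'E'
from h import *
o=bot.get_obs();a,M=ty(o)
print(G(o["position"]),p[2]-a,o["ft_force"],o["width"],o["torque"])
E
```

```text
t: 3.95
position: [0.555, 0.0562, 0.0825]
eef_rot: [2.32, 2.113, 0.0]
ft_force: [0.3, -4.1, 6.7]
width: 0.0432
[ 1.98501823  2.04227154 82.4726583 ] -0.0010447969360005277 [ 0.3212138  -4.1002556   6.68866195] 0.043204271755431845 [-0.60747503  0.09060632  0.00778597]
```

```bash
python3 -m inch '[[0.3,[0.0005,0.006,0],0],[0.3,[0.0013,0.014,0],0],[0.3,[0.002,0.022,0],0],[0.3,[0.0026,0.028,0],0],[0.3,[0.0026,0.028,0],0]]'
python3 - <<'E'
from h import *
o=bot.get_obs();a,M=ty(o)
print(G(o["position"]),p[2]-a,o["ft_force"],o["width"],o["torque"])
B=bot.capture("side")[160:280,260:380]
cv2.imwrite("pics/s2.png",cv2.resize(B[:,:,::-1],None,fx=5,fy=5,interpolation=2))
E
```

```text
t: 4.58
position: [0.5578, 0.0848, 0.0825]
eef_rot: [2.32, 2.114, 0.002]
ft_force: [0.0, -0.9, 5.8]
width: 0.0439
[ 2.07926188 30.73380904 82.49020544] -0.0013237217934937706 [ 0.04565309 -0.89650062  5.82372282] 0.043908199820663955 [-0.17810193  0.0166564   0.01172313]
```

View pics/s2.png

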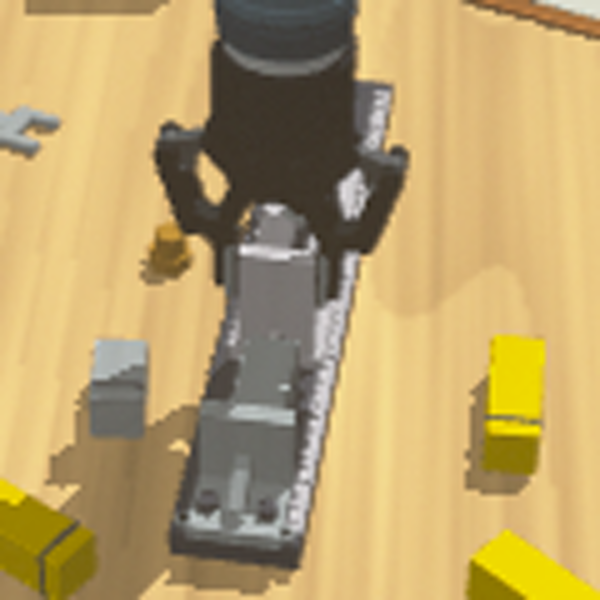

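```bash
python3 -m inch '[[0.3,[0.0002,0.002,0],0],[0.3,[0.0004,0.004,0],0],[0.3,[0.0005,0.006,0],0],[0.3,[0.0006,0.007,0],0]]'; for i in 1 2 ; do python3 -m inch '[[0.3,[0,0.0005,0],0],[0.3,[0.0001,0.001,0],0]]'; done
```

```text
t: 5.12
position: [0.5584, 0.0909, 0.0825]
eef_rot: [2.32, 2.113, 0.0]
ft_force: [0.4, -3.2, 5.4]
width: 0.0436
t: 5.38
position: [0.5585, 0.0918, 0.0825]
eef_rot: [2.32, 2.113, 0.001]
ft_force: [-0.3, -3.9, 6.1]
width: 0.0435
t: 5.62
position: [0.5586, 0.0928, 0.0825]
eef_rot: [2.32, 2.113, 0.001]
ft_force: [0.0, -3.6, 6.0]
width: 0.0434
```

```bash
for i in 1 2 3; do python3 -m inch '[[0.3,[0,0.0003,0],0],[0.3,[0.0001,0.0006,0],0]]'|sed -n '2p;4p'; done
```

```text
position: [0.5586, 0.0934, 0.0825]
ft_force: [-0.9, -4.0, 6.6]
position: [0.5587, 0.094, 0.0825]
ft_force: [0.6, -3.8, 5.9]
position: [0.5587, 0.0946, 0.0825]
ft_force: [0.6, -3.8, 6.3]
```

```bash
for i in 1 2 3; do python3 -m inch '[[0.3,[0,0.0003,0],0],[0.3,[0.0001,0.0005,0],0]]'|sed -n '2p;4p'; done
```

```text
position: [0.5588, 0.0951, 0.0825]
ft_force: [-0.6, -3.9, 6.8]
position: [0.5588, 0.0953, 0.0825]
ft_force: [-0.7, -5.1, 6.9]
position: [0.5588, 0.0953, 0.0825]
ft_force: [-1.4, -6.3, 6.7]
```

```bash
python3 -m inch '[[0.3,[0,-0.0003,0],0],[0.3,[0,-0.0003,0],0]]'; python3 -m inch '[[0.7,[0,-0.0003,0],0],[1,[0,-0.0003,0],0],[1,[0,-0.0003,0],0],[1,[0,-0.0003,0],0]]'
```

```text
t: 7.38
position: [0.5588, 0.0953, 0.0825]
eef_rot: [2.32, 2.112, -0.001]
ft_force: [-1.6, -4.7, 6.5]
width: 0.0434
t: 7.88
position: [0.5578, 0.0968, 0.0811]
eef_rot: [-2.322, -2.116, 0.0]
ft_force: [-0.1, 0.1, -0.4]
width: 0.0851
```

```bash
python3 -m inch '[[1,[0,0,0.03],0],[1,[0,0,0.08],0],[0.6,[-0.01,-0.05,0.11],0.15],[0.5,[-0.018,-0.1,0.11],0.33],[0.5,[-0.018,-0.16,0.11],0.5]]'
python3 -m inch '[[0.5,[0,-0.05,0],0.16],[0.5,[0,-0.05,0],0.16],[0.5,[0,-0.05,0],0.16]]'
python3 - <<'E'
from h import *
o=bot.get_obs();a,M=ty(o)
print(G(o["position"]),a,o["ft_force"],o["width"],o["torque"])
th=-.91
t=W((60*np.cos(th),-85+60*np.sin(th),70));print(t-o["position"],th+p[2]+np.pi/2-a)
A=bot.capture("top")[165:235,230:405];B=bot.capture("side")[140:280,250:380]
cv2.imwrite("pics/t3.png",cv2.resize(A[:,:,::-1],None,fx=4.5,fy=4.5,interpolation=2));cv2.imwrite("pics/s3.png",cv2.resize(B[:,:,::-1],None,fx=4.2,fy=4.2,interpolation=2))
E
```

```text
t: 8.5
position: [0.5399, -0.0631, 0.1921]
eef_rot: [1.72, 2.627, 0.001]
ft_force: [0.7, -0.2, 0.5]
width: 0.0427
t: 8.88
position: [0.5398, -0.112, 0.1911]
eef_rot: [-1.517, -2.75, -0.001]
ft_force: [0.5, 0.7, -0.3]
width: 0.0431
[   2.66875465 -166.82060104  191.13981851] 0.5628572564781249 [ 0.50508644  0.66533067 -0.31218673] 0.04310316279543782 [ 0.04205866  0.0144606  -0.00627252]
[ 0.03724842  0.03108078 -0.12113982] 0.0036285097671073796
```

View pics/s3.png

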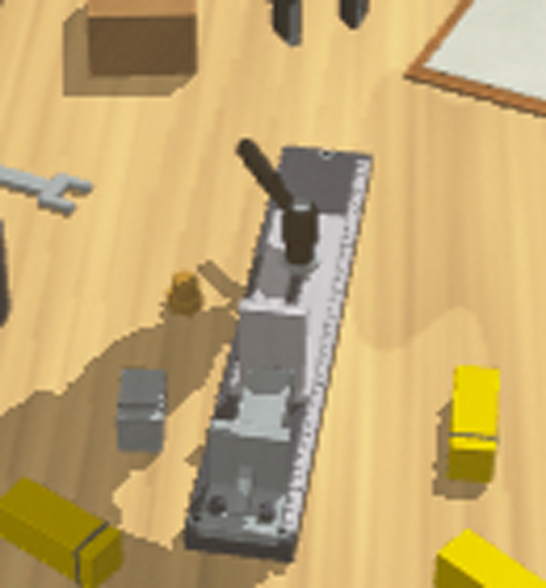

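View pics/t3.png

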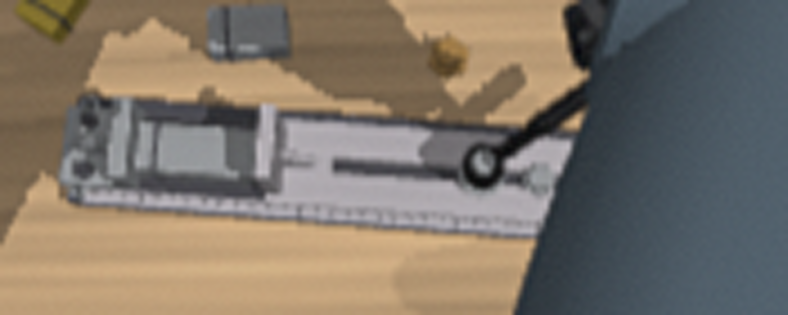

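```bash
python3 - <<'E'
from h import *
im=cv2.cvtColor(bot.capture("top"),cv2.COLOR_RGB2GRAY)
im0=cv2.cvtColor(cv2.imread("pics/top0.png"),cv2.COLOR_BGR2GRAY)
for x in(15,0,-15):
  for nm,I,c in(("now",im,47),("before",im0,-31)):
    ys=np.arange(c-22,c+15,1.5)
    uv=proj("top",np.array([W((x,y,96)) for y in ys])).astype(np.float32)
    v=cv2.remap(I,uv[:,0].copy(),uv[:,1].copy(),cv2.INTER_LINEAR).ravel()
    print(nm,x,list(zip(ys-c,v)))
E
```

```text
now 15 [(np.float64(-22.0), np.uint8(148)), (np.float64(-20.5), np.uint8(148)), (np.float64(-19.0), np.uint8(148)), (np.float64(-17.5), np.uint8(144)), (np.float64(-16.0), np.uint8(136)), (np.float64(-14.5), np.uint8(126)), (np.float64(-13.0), np.uint8(108)), (np.float64(-11.5), np.uint8(103)), (np.float64(-10.0), np.uint8(108)), (np.float64(-8.5), np.uint8(135)), (np.float64(-7.0), np.uint8(168)), (np.float64(-5.5), np.uint8(172)), (np.float64(-4.0), np.uint8(174)), (np.float64(-2.5), np.uint8(173)), (np.float64(-1.0), np.uint8(152)), (np.float64(0.5), np.uint8(106)), (np.float64(2.0), np.uint8(74)), (np.float64(3.5), np.uint8(50)), (np.float64(5.0), np.uint8(46)), (np.float64(6.5), np.uint8(46)), (np.float64(8.0), np.uint8(47)), (np.float64(9.5), np.uint8(49)), (np.float64(11.0), np.uint8(49)), (np.float64(12.5), np.uint8(50)), (np.float64(14.0), np.uint8(49))]
before 15 [(np.float64(-22.0), np.uint8(122)), (np.float64(-20.5), np.uint8(121)), (np.float64(-19.0), np.uint8(122)), (np.float64(-17.5), np.uint8(126)), (np.float64(-16.0), np.uint8(128)), (np.float64(-14.5), np.uint8(125)
[... 3468 characters left out ...]
.uint8(147)), (np.float64(-14.5), np.uint8(147)), (np.float64(-13.0), np.uint8(136)), (np.float64(-11.5), np.uint8(115)), (np.float64(-10.0), np.uint8(127)), (np.float64(-8.5), np.uint8(152)), (np.float64(-7.0), np.uint8(155)), (np.float64(-5.5), np.uint8(156)), (np.float64(-4.0), np.uint8(156)), (np.float64(-2.5), np.uint8(148)), (np.float64(-1.0), np.uint8(128)), (np.float64(0.5), np.uint8(98)), (np.float64(2.0), np.uint8(63)), (np.float64(3.5), np.uint8(48)), (np.float64(5.0), np.uint8(39)), (np.float64(6.5), np.uint8(41)), (np.float64(8.0), np.uint8(43)), (np.float64(9.5), np.uint8(42)), (np.float64(11.0), np.uint8(42)), (np.float64(12.5), np.uint8(43)), (np.float64(14.0), np.uint8(43))]
```

```bash
python3 -m inch '[[0.45,[0.037,0.031,-0.02],0],[0.45,[0.037,0.031,-0.06],0],[0.45,[0.037,0.031,-0.09],0],[0.45,[0.037,0.031,-0.121],0],[0.45,[0.037,0.031,-0.121],0]]'
python3 - <<'E'
from h import *
o=bot.get_obs();a,M=ty(o)
print(G(o["position"]),a,o["ft_force"],o["width"],o["torque"])
B=bot.capture("side")[120:260,250:400]
cv2.imwrite("pics/s4.png",cv2.resize(B[:,:,::-1],None,fx=4.2,fy=4.2,interpolation=2))
E
```

```text
t: 9.65
position: [0.5745, -0.0794, 0.0679]
eef_rot: [-1.51, -2.748, 0.002]
ft_force: [-0.7, 0.2, -0.1]
width: 0.0381
[  34.1468202  -131.18081692   67.9004676 ] 0.5656152647795464 [-0.73872649  0.22315136 -0.12116733] 0.03813387937025164 [-0.00231696  0.01757183  0.00662788]
```

View pics/s4.png

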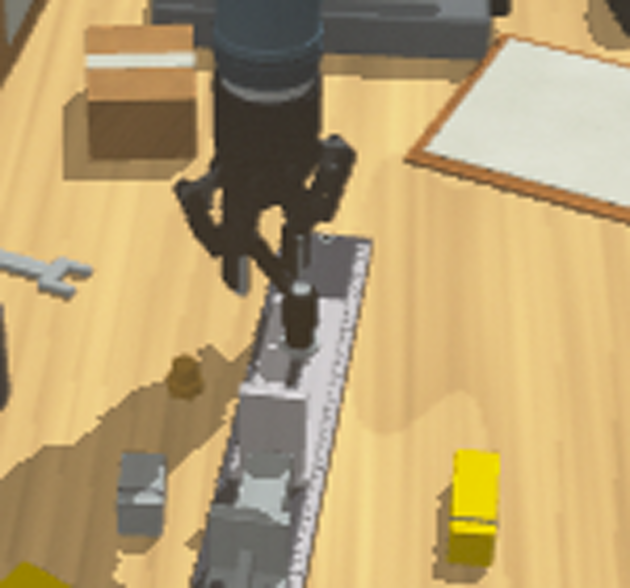

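```bash
python3 -m inch '[[0.25,[0,0,0],0],[0.25,[0,0,0],0],[0.25,[0,0,0],0]]' 20
cat > st.py <<'E'
import sys
from h import *
o=bot.get_obs();a,M=ty(o)
ax=W((0,-85,70));d=(o["position"]-ax)[:2];ph=np.arctan2(d[1],d[0])
t=np.array([np.sin(ph),-np.cos(ph)])  # cw tangent
f=o["ft_force"]
yl=a-np.pi/2
print("t",round(o["t"],2),"pos",o["position"].round(4),"r",np.hypot(*d).round(4),"phi",ph.round(3),"yaw-lev",yl.round(3),"resist",round(-f[:2]@t,2),"resist(yaw)",round(-f[:2]@[np.sin(yl),-np.cos(yl)],2),"radial",round(f[:2]@[np.cos(ph),np.sin(ph)],2),"fz",f[2].round(2),"w",o["width"].round(4))
for s in map(float,sys.argv[1:]):
    q=ph-s; n=ax[:2]+.06*np.array([np.cos(q),np.sin(q)]); print(s,(n-o["position"][:2]).round(4),"turn",round(q-yl,3))
E
python3 st.py 0.1 0.2 0.3 0.4
```

```text
t: 10.07
position: [0.5778, -0.0815, 0.0714]
eef_rot: [1.515, 2.75, 0.001]
ft_force: [-0.4, 0.8, 0.5]
width: 0.0217Traceback (most recent call last):
  File "st.py", line 8, in <module>
    print("t",round(o["t"],2),"pos",o["position"].round(4),"r",np.hypot(*d).round(4),"phi",ph.round(3),"yaw-lev",yl.round(3),"resist",round(-f[:2]@t,2),"resist(yaw)",round(-f[:2]@[np.sin(yl),-np.cos(yl)],2),"radial",round(f[:2]@[np.cos(ph),np.sin(ph)],2),"fz",f[2].round(2),"w",o["width"].round(4))
                                                                                                                                                                                                                                                                                      ^^^^^^^^^^^^^^^^
AttributeError: 'float' object has no attribute 'round'
```

```bash
sed -i 's/o\["width"\].round(4)/round(o["width"],4)/' st.py
python3 st.py 0.1 0.2 0.3 0.4
```

```text
t 10.07 pos [ 0.5778 -0.0815  0.0714] r 0.0609 phi -1.0 yaw-lev -1.007 resist 0.11 resist(yaw) 0.11 radial -0.82 fz 0.55 w 0.0217
0.1 [-0.0057 -0.0022] turn -0.093
0.2 [-0.0112 -0.0047] turn -0.193
0.3 [-0.0169 -0.0066] turn -0.293
0.4 [-0.0227 -0.0079] turn -0.393
```

```bash
python3 -m inch '[[0.25,[-0.0057,-0.0022,0],-0.093],[0.25,[-0.0112,-0.0047,0],-0.193],[0.25,[-0.0169,-0.0066,0],-0.293],[0.25,[-0.0227,-0.0079,0],-0.393],[0.25,[-0.0227,-0.0079,0],-0.393]]' 
python3 st.py 0.06 0.12 0.18
```

```text
t: 10.7
position: [0.5548, -0.0895, 0.0709]
eef_rot: [2.022, 2.403, 0.001]
ft_force: [1.0, -0.3, -0.9]
width: 0.0216
t 10.7 pos [ 0.5548 -0.0895  0.0709] r 0.0601 phi -1.405 yaw-lev -1.399 resist 0.89 resist(yaw) 0.89 radial 0.5 fz -0.89 w 0.0216
0.06 [-0.0036 -0.0004] turn -0.066
0.12 [-0.0072 -0.0007] turn -0.126
0.18 [-0.0108 -0.0007] turn -0.186
```

```bash
python3 -m inch '[[0.25,[-0.0036,-0.0004,0],-0.066],[0.25,[-0.0072,-0.0007,0],-0.126],[0.25,[-0.0072,-0.0007,0],-0.126]]'|tail -2 
python3 st.py 0.04 0.08
```

```text
ft_force: [1.4, -0.1, -0.4]
width: 0.021
t 11.07 pos [ 0.5477 -0.0901  0.0707] r 0.0599 phi -1.523 yaw-lev -1.524 resist 1.41 resist(yaw) 1.41 radial 0.17 fz -0.42 w 0.021
0.04 [-0.0024 -0.0002] turn -0.039
0.08 [-0.0048 -0.0002] turn -0.079
```

```bash
python3 -m inch '[[0.25,[-0.0024,-0.0002,0],-0.039],[0.25,[-0.0048,-0.0002,0],-0.079],[0.25,[-0.0048,-0.0002,0],-0.079]]'|tail -2 
python3 st.py 0.04 0.08
```

```text
ft_force: [2.5, -0.5, -1.7]
width: 0.0211
t 11.45 pos [ 0.5423 -0.0901  0.0704] r 0.0599 phi -1.613 yaw-lev -1.604 resist 2.52 resist(yaw) 2.52 radial 0.41 fz -1.69 w 0.0211
0.04 [-0.0024  0.0001] turn -0.049
0.08 [-0.0048  0.0003] turn -0.089
```

```bash
python3 -m inch '[[0.25,[-0.0024,0.0001,0],-0.049],[0.25,[-0.0048,0.0003,0],-0.089],[0.25,[-0.0048,0.0003,0],-0.089]]'|tail -2 
python3 st.py 0.04 0.08
```

```text
ft_force: [1.9, 0.3, -1.6]
width: 0.0213
t 11.82 pos [ 0.5374 -0.0897  0.0703] r 0.0599 phi -1.695 yaw-lev -1.693 resist 1.86 resist(yaw) 1.86 radial -0.49 fz -1.56 w 0.0213
0.04 [-0.0024  0.0002] turn -0.042
0.08 [-0.0047  0.0007] turn -0.082
```

Loose-swing resistance about 2 N; continuing.

```bash
python3 -m inch '[[0.25,[-0.0024,0.0002,0],-0.042],[0.25,[-0.0047,0.0007,0],-0.082],[0.25,[-0.0047,0.0007,0],-0.082]]'|tail -2 
python3 st.py 0.04 0.08
```

```text
ft_force: [0.8, -0.4, -1.1]
width: 0.0216
t 12.2 pos [ 0.5328 -0.0891  0.0704] r 0.06 phi -1.773 yaw-lev -1.774 resist 0.89 resist(yaw) 0.89 radial 0.19 fz -1.14 w 0.0216
0.04 [-0.0023  0.0006] turn -0.039
0.08 [-0.0047  0.0012] turn -0.079
```

```bash
python3 -m inch '[[0.25,[-0.0024,0.0004,0],-0.04],[0.25,[-0.0047,0.0011,0],-0.08],[0.25,[-0.0047,0.0011,0],-0.08]]'|tail -2 
python3 st.py 0.04 0.08
```

```text
ft_force: [1.3, 0.2, -0.8]
width: 0.0215
t 12.57 pos [ 0.5281 -0.088   0.0704] r 0.0601 phi -1.853 yaw-lev -1.854 resist 1.17 resist(yaw) 1.17 radial -0.52 fz -0.81 w 0.0215
0.04 [-0.0023  0.0008] turn -0.038
0.08 [-0.0045  0.0017] turn -0.078
```

```bash
python3 -m inch '[[0.25,[-0.0023,0.0008,0],-0.038],[0.25,[-0.0045,0.0017,0],-0.078],[0.25,[-0.0045,0.0017,0],-0.078]]'|tail -2 
python3 st.py 0.04 0.08
```

```text
ft_force: [2.4, -0.0, -0.8]
width: 0.0214
t 12.95 pos [ 0.5236 -0.0865  0.0703] r 0.0601 phi -1.932 yaw-lev -1.932 resist 2.22 resist(yaw) 2.22 radial -0.79 fz -0.83 w 0.0214
0.04 [-0.0022  0.001 ] turn -0.04
0.08 [-0.0044  0.002 ] turn -0.08
```

```bash
python3 -m inch '[[0.25,[-0.0022,0.0009,0],-0.04],[0.25,[-0.0043,0.002,0],-0.08],[0.25,[-0.0043,0.002,0],-0.08]]'|tail -2 
python3 st.py 0.04 0.08
```

```text
ft_force: [1.2, -1.3, -1.1]
width: 0.0215
t 13.32 pos [ 0.5193 -0.0845  0.0703] r 0.06 phi -2.012 yaw-lev -2.012 resist 1.61 resist(yaw) 1.61 radial 0.69 fz -1.14 w 0.0215
0.04 [-0.0022  0.001 ] turn -0.039
0.08 [-0.0043  0.0022] turn -0.079
```

```bash
python3 -m inch '[[0.25,[-0.0022,0.001,0],-0.039],[0.25,[-0.0043,0.0022,0],-0.079],[0.25,[-0.0043,0.0022,0],-0.079]]'|tail -2 
python3 st.py 0.04 0.08
```

```text
ft_force: [1.9, -1.3, -1.1]
width: 0.0216
t 13.7 pos [ 0.515  -0.0822  0.0704] r 0.0599 phi -2.093 yaw-lev -2.091 resist 2.27 resist(yaw) 2.27 radial 0.2 fz -1.08 w 0.0216
0.04 [-0.0021  0.0012] turn -0.041
0.08 [-0.0041  0.0025] turn -0.081
```

```bash
python3 -m inch '[[0.25,[-0.002,0.0012,0],-0.04],[0.25,[-0.0041,0.0025,0],-0.08],[0.25,[-0.0041,0.0025,0],-0.08]]'|tail -2 
python3 st.py 0.04 0.08
```

```text
ft_force: [1.9, 0.3, -0.6]
width: 0.0212
t 14.07 pos [ 0.5109 -0.0796  0.0704] r 0.0599 phi -2.173 yaw-lev -2.171 resist 1.4 resist(yaw) 1.4 radial -1.33 fz -0.57 w 0.0212
0.04 [-0.002   0.0013] turn -0.042
0.08 [-0.0039  0.0028] turn -0.082
```

```bash
python3 -m inch '[[0.25,[-0.002,0.0013,0],-0.042],[0.25,[-0.0039,0.0028,0],-0.082],[0.25,[-0.0039,0.0028,0],-0.082]]'|tail -2 
python3 st.py 0.04 0.08
```

```text
ft_force: [2.7, -0.7, -1.2]
width: 0.0211
t 14.45 pos [ 0.5071 -0.0768  0.0704] r 0.06 phi -2.252 yaw-lev -2.253 resist 2.55 resist(yaw) 2.55 radial -1.17 fz -1.18 w 0.0211
0.04 [-0.0019  0.0015] turn -0.039
0.08 [-0.0036  0.0031] turn -0.079
```

```bash
python3 -m inch '[[0.25,[-0.0018,0.0014,0],-0.04],[0.25,[-0.0036,0.003,0],-0.08],[0.25,[-0.0036,0.003,0],-0.08]]'|tail -2 
python3 st.py 0.04 0.08
```

```text
ft_force: [2.6, -1.6, -1.6]
width: 0.0216
t 14.82 pos [ 0.5038 -0.0739  0.0704] r 0.06 phi -2.326 yaw-lev -2.333 resist 2.97 resist(yaw) 2.97 radial -0.63 fz -1.59 w 0.0216
0.04 [-0.0017  0.0017] turn -0.033
0.08 [-0.0034  0.0034] turn -0.073
```

```bash
python3 -m inch '[[0.25,[-0.0009,0.0009,0],-0.017],[0.25,[-0.0017,0.0017,0],-0.033],[0.25,[-0.0017,0.0017,0],-0.033]]'|tail -2 
python3 st.py 0.04 0.08
```

```text
ft_force: [4.7, -2.7, -2.3]
width: 0.0213
t 15.2 pos [ 0.5023 -0.0724  0.0705] r 0.0599 phi -2.361 yaw-lev -2.368 resist 5.27 resist(yaw) 5.26 radial -1.43 fz -2.31 w 0.0213
0.04 [-0.0017  0.0017] turn -0.033
0.08 [-0.0033  0.0035] turn -0.073
```

```bash
python3 -m inch '[[0.25,[-0.0008,0.0009,0],-0.02],[0.25,[-0.0016,0.0018,0],-0.04],[0.25,[-0.0016,0.0018,0],-0.04]]'|tail -2 
python3 st.py 0.04 0.08
```

```text
ft_force: [5.1, -3.7, -4.2]
width: 0.0214
t 15.57 pos [ 0.5011 -0.0709  0.0705] r 0.0597 phi -2.392 yaw-lev -2.408 resist 6.2 resist(yaw) 6.18 radial -1.26 fz -4.21 w 0.0214
0.04 [-0.0018  0.0016] turn -0.024
0.08 [-0.0033  0.0035] turn -0.064
```

```bash
python3 -m inch '[[0.25,[-0.0009,0.0009,0],-0.012],[0.25,[-0.0017,0.0017,0],-0.024],[0.25,[-0.0017,0.0017,0],-0.024]]'|tail -2 
python3 st.py 0.04 0.08
```

```text
ft_force: [6.6, -4.5, -4.8]
width: 0.0217
t 15.95 pos [ 0.4999 -0.0697  0.0707] r 0.0598 phi -2.421 yaw-lev -2.432 resist 7.76 resist(yaw) 7.74 radial -1.98 fz -4.79 w 0.0217
0.04 [-0.0017  0.0017] turn -0.029
0.08 [-0.0032  0.0036] turn -0.069
```

```bash
python3 -m inch '[[0.25,[-0.0008,0.0009,0],-0.02],[0.25,[-0.0015,0.0018,0],-0.04],[0.25,[-0.0015,0.0018,0],-0.04]]'|tail -2 
python3 st.py 0.04 0.08
```

```text
ft_force: [6.3, -5.6, -5.0]
width: 0.0218
t 16.32 pos [ 0.4988 -0.0683  0.0707] r 0.0597 phi -2.451 yaw-lev -2.472 resist 8.39 resist(yaw) 8.36 radial -1.29 fz -5.04 w 0.0218
0.04 [-0.0017  0.0017] turn -0.018
0.08 [-0.0031  0.0036] turn -0.058
```

```bash
python3 -m inch '[[0.25,[-0.0009,0.001,0],-0.012],[0.25,[-0.0018,0.002,0],-0.024],[0.25,[-0.0018,0.002,0],-0.024],[0.25,[-0.0018,0.002,0],-0.024]]'|tail -2 
python3 st.py 0.04 0.08
```

```text
ft_force: [7.0, -6.2, -6.2]
width: 0.0213
t 16.82 pos [ 0.4975 -0.0668  0.0709] r 0.0598 phi -2.484 yaw-lev -2.497 resist 9.13 resist(yaw) 9.11 radial -1.76 fz -6.15 w 0.0213
0.04 [-0.0016  0.0018] turn -0.028
0.08 [-0.0029  0.0038] turn -0.068
```

```bash
python3 -m inch '[[0.25,[-0.0008,0.001,0],-0.02],[0.25,[-0.0016,0.002,0],-0.04],[0.25,[-0.0016,0.002,0],-0.04],[0.25,[-0.0016,0.002,0],-0.04]]'|tail -2 
python3 st.py 0.04 0.08
```

```text
ft_force: [8.2, -7.4, -7.7]
width: 0.0213
t 17.32 pos [ 0.4965 -0.0652  0.071 ] r 0.0597 phi -2.516 yaw-lev -2.537 resist 10.84 resist(yaw) 10.79 radial -2.3 fz -7.75 w 0.0213
0.04 [-0.0016  0.0018] turn -0.019
0.08 [-0.0029  0.0038] turn -0.059
```

```bash
python3 -m inch '[[0.25,[-0.0008,0.0009,0],-0.01],[0.25,[-0.0015,0.0018,0],-0.02],[0.25,[-0.0015,0.0018,0],-0.02],[0.25,[-0.0015,0.0018,0],-0.02]]'|tail -2 
python3 st.py 0.04 0.08
```

```text
ft_force: [9.4, -9.5, -7.1]
width: 0.0213
t 17.82 pos [ 0.4955 -0.0639  0.0712] r 0.0598 phi -2.543 yaw-lev -2.557 resist 13.16 resist(yaw) 13.12 radial -2.46 fz -7.05 w 0.0213
0.04 [-0.0015  0.0019] turn -0.026
0.08 [-0.0027  0.0039] turn -0.066
```

```bash
python3 -m inch '[[0.25,[-0.0007,0.0009,0],-0.02],[0.25,[-0.0015,0.0018,0],-0.03],[0.25,[-0.0015,0.0018,0],-0.03],[0.25,[-0.0015,0.0018,0],-0.03]]'|tail -2 
python3 st.py 0.04 0.08
```

```text
ft_force: [10.1, -10.0, -8.4]
width: 0.0216
t 18.32 pos [ 0.4945 -0.0625  0.0714] r 0.0598 phi -2.571 yaw-lev -2.587 resist 13.84 resist(yaw) 13.79 radial -3.09 fz -8.36 w 0.0216
0.04 [-0.0014  0.0019] turn -0.024
0.08 [-0.0026  0.004 ] turn -0.064
```

```bash
for i in 1 2 3; do python3 -m inch '[[0.25,[0,0,0],0]]'>/dev/null; python3 st.py; done
```

```text
t 18.45 pos [ 0.4945 -0.0626  0.0714] r 0.0598 phi -2.571 yaw-lev -2.587 resist 14.3 resist(yaw) 14.26 radial -2.73 fz -7.98 w 0.0214
t 18.57 pos [ 0.4945 -0.0625  0.0714] r 0.0598 phi -2.571 yaw-lev -2.587 resist 14.39 resist(yaw) 14.33 radial -4.19 fz -7.37 w 0.0213
t 18.7 pos [ 0.4945 -0.0625  0.0714] r 0.0598 phi -2.571 yaw-lev -2.587 resist 14.67 resist(yaw) 14.62 radial -2.4 fz -8.59 w 0.0212
```

```bash
python3 -m inch '[[0.35,[0.0008,-0.0012,0],0],[0.45,[0.0016,-0.0024,0],0],[0.5,[0.0016,-0.0024,0],0],[0.5,[0.0016,-0.0024,0],0]]'; python3 st.py
```

```text
t: 19.2
position: [0.4913, -0.0612, 0.07]
eef_rot: [-3.02, -0.862, 0.002]
ft_force: [-0.4, 0.8, -0.1]
width: 0.0429
t 19.2 pos [ 0.4913 -0.0612  0.07  ] r 0.0618 phi -2.617 yaw-lev -2.586 resist -0.92 resist(yaw) -0.92 radial -0.06 fz -0.05 w 0.0429
```

Free of the lever; lift out and look.

```bash
python3 -m inch '[[0.5,[0,0,0.03],0],[0.5,[0,0,0.08],0],[0.5,[-0.03,-0.04,0.13],0],[0.5,[-0.05,-0.1,0.15],0],[0.5,[-0.05,-0.16,0.15],0]]';python3 -m inch '[[0.5,[-0.02,-0.06,0],0],[0.5,[-0.02,-0.1,0],0],[0.5,[-0.02,-0.1,0],0]]'
python3 - <<'E'
from h import *
A=bot.capture("top");B=bot.capture("side")
cv2.imwrite("pics/top5.png",A[:,:,::-1])
cv2.imwrite("pics/t5.png",cv2.resize(A[165:235,230:405,::-1],None,fx=4.5,fy=4.5,interpolation=2));cv2.imwrite("pics/s5.png",cv2.resize(B[140:280,220:380,::-1],None,fx=4.2,fy=4.2,interpolation=2))
E
```

```text
t: 19.82
position: [0.4423, -0.2153, 0.2223]
eef_rot: [3.018, 0.864, 0.004]
ft_force: [0.7, -0.5, -0.6]
width: 0.0429
t: 20.2
position: [0.422, -0.3168, 0.2196]
eef_rot: [3.022, 0.856, 0.0]
ft_force: [-0.0, 1.1, -0.8]
width: 0.0427
```

View pics/t5.png

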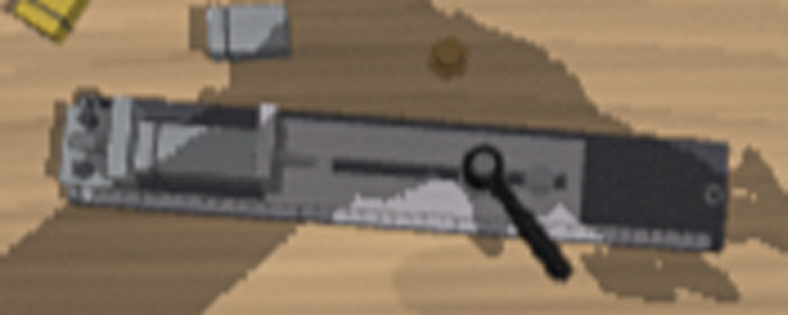

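View pics/s5.png

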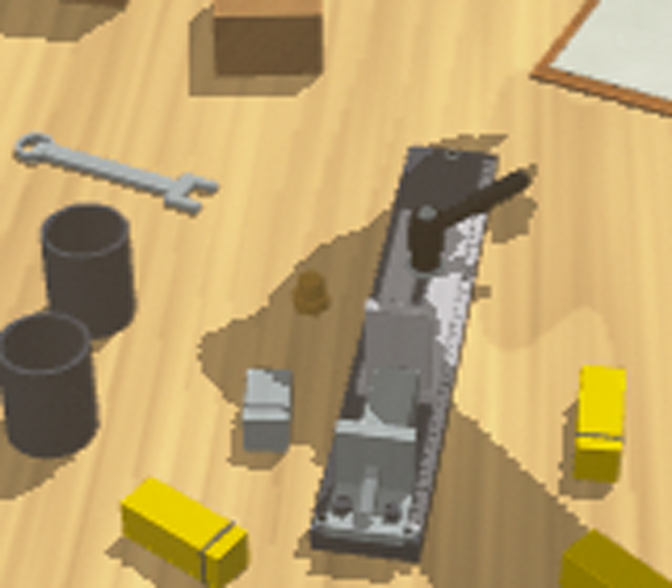

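```bash
python3 -c "
from plant import bot
o=bot.get_obs();print(o['t'],o['ft_force'],o['joint_velocities'].round(3));print(bot.hand_in())"
```

```text
20.3 [-0.02058845  0.54345901 -0.4693441 ] [ 0.027 -0.015 -0.015  0.003 -0.002 -0.003]
the job is handed in; nothing more can be done
None
```

I slid the stop against the setting bar, locked it with the lever, let go and handed the job in at about 20 s.

- **Stop:** I gripped the upright by its side edges and slid it about 79 mm. I stopped when the motion stalled and the push rose from about 3.8 N to 6.3 N, so the touch was about 2.5 N. I then eased off and released. A picture afterwards put the upright's face at 47–48 mm along the gauge. That matches the bar end as measured at the start (46–49 mm), though the picture is only good to 1–2 mm and cannot show a hairline gap.
- **Lever:** I swung it clockwise about 1.5 rad in total. The loose swing took about 2 N. The nut bit after about 1.3 rad, and I stopped at 13.8–14.7 N read at rest, square to the lever, inside the 12–16 N band. At that point there was also an 8 N downward and a 3 N sideways force, which I put down to friction as the lever sank.
- **Last look:** With the robot clear, the lever was still at its locked angle (about −2.52 rad in the picture, as expected). The bar, the spare bar, the brass fitting and the other things in view looked unmoved. The tool read about 0.5 N, which is sensor noise. No check failed, but I did not test the lock by pushing the stop afterwards.

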